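# Put the dried cutlery back in its tray

### The job

Put the table cutlery that lies loose on the worktop back into the cutlery tray: the fork in the section that already holds a fork, the table knife in the section that already holds a knife, and both teaspoons in the empty middle section, each lying down along its section. Leave the fork and knife that are already in the tray in their places, and leave the peeler, the wooden spoon and the stove lighter where they lie: they do not belong in this tray.

Things in the scene. Friction and masses are not known exactly. Their poses are not given: they have to be found in the camera images.
- tray: Grey plastic cutlery tray, fixed; 235 mm long (its x, away from the robot), 275 wide (y), 33 high. Walls, two dividers and floor 5 mm thick. Three sections along x, each 225 x 85 mm inside, middles at y = +90, 0, -90 mm. The middle one is empty at the start; of the outer two one holds a fork, the other a knife, either way round. Origin: centre of the underside.
- tray_fork: The fork that already lies in an outer section of the tray, along it and close to the tray's outer side wall (its middle about 26 mm outward of the section's middle), 193 x 26 x 15 mm, steel, loose. Origin: middle of length and width, at the underside; x runs along the piece, z is up.
- tray_knife: The table knife that already lies in the other outer section, likewise close to the tray's outer side wall (its middle about 26 mm outward of the section's middle), 200 x 20 x 9 mm, steel, loose. Origin: middle of length and width, at the underside; x runs along the piece, z is up.
- fork: Loose steel table fork lying on the worktop, 193 x 26 x 15 mm (to be put away). Grip it across at its middle: there the stem is 8 mm wide and its top 14 mm above the worktop. Origin: middle of length and width, at the underside; x runs along the piece, z is up.
- knife: Loose plain steel table knife lying flat on the worktop, 200 mm long, handle 17 mm wide and 9 mm thick, blade 20 mm wide and 4 mm thick (to be put away). Can be gripped across at its middle, which is the front end of the handle, 13 mm wide and 8 mm thick. Origin: middle of length and width, at the underside; x runs along the piece, z is up.
- teaspoon_a: Loose steel teaspoon lying on the worktop, 130 x 26 x 11 mm (to be put away). Grip it across at its middle: there the stem is 8 mm wide and its top 10 mm above the worktop. Origin: middle of length and width, at the underside; x runs along the piece, z is up.
- teaspoon_b: A second teaspoon, the same as teaspoon_a (to be put away). Origin: middle of length and width, at the underside; x runs along the piece, z is up.
- peeler: Vegetable peeler with a blue handle and a short slotted metal blade, 170 x 25 x 18 mm, lying among the loose cutlery: to be left where it lies. Origin: middle of length and width, at the underside; x runs along the piece, z is up.
- wooden_spoon: Wooden cooking spoon, 295 x 46 x 14 mm, lying across behind the loose cutlery: to be left where it lies. Origin: middle of length and width, at the underside; x runs along the piece, z is up.
- gas_lighter: Stove lighter with a red grip and a thin metal tube, 196 x 28 x 23 mm, lying across in front of the loose cutlery: to be left where it lies. Origin: middle of length and width, at the underside; x runs along the piece, z is up.

How it is judged:
By the outcome, as a careful person would: the job done as asked, in the order asked, and still so for the second after the job is handed in, with the robot touching nothing.
It also fails if it takes over 88 s, if anything falls off the work surface, if the arm or the gripper's body presses on something with over 40 N, if the wrist force passes 120 N, or if a joint passes its speed limit or range.

### The arm

A 6-joint arm with a two-finger parallel gripper is mounted at the origin on a cart in front of the work surface, level with it; the furniture and walls round the work are solid. World frame = base frame: x ahead of the robot, y to its left, z up, the work surface at z = 0. Lengths are in m, angles in rad, forces in N, time in s.
With the tool pointing down it reaches from about 0.3 to 0.875 m from the base axis. Payload 6.4 kg.
Tool frame: the origin (TCP) lies on the centre line of the jaws, within the pads' length; the fingertips stand 8 mm ahead of it and the grasp point (between the pads) lies 11 mm behind it (manip.tip_extent is the distance from the TCP to the fingertips, in m); z points along the fingers, y is the line along which they close (so a half turn about z gives the same grasp; the last joint's range is limited). The gripper opens to 85 mm and grips with 20 to 120 N. Pads are 22 mm wide; open, the fingers measure 114 mm over their backs; the gripper's body (76 mm by 85 mm) begins 54 mm behind the grasp point. The pads swing forward as they close: fully open they stand 13 mm farther back than shut.
Start: joints at [-1.323, 0.181, 1.607, -0, 1.354, -0.206], TCP at [0.252, -0.517, 0.239] pointing down, gripper open.
Joint ranges: [-2.99, 2.99], [-0.89, 2.07], [0.3, 2.58], [-1.14, 4.28], [0, 2.63], [-3.12, 3.12]. Speed limits (rad/s): [2.57, 2.57, 3.01, 3.14, 3.14, 3.14].

### API

Orientations are given as a 3x3 rotation matrix whose columns are the frame's x, y, z axes.
In Python, from plant import manip gives the robot as it stands.
- The arm moves only by the tool advance, called after "Call:" by a JSON object that holds its "method" and its "body". Schema: {"type":"object","properties":{"rows":{"type":"array","items":{"type":"array","items":{"type":"array","items":{"type":"number"},"minItems":6,"maxItems":6},"minItems":1,"maxItems":8},"minItems":1,"maxItems":1},"finger_gap":{"type":"number"},"only":{"type":"string"},"quiet":{"type":"boolean"},"lines":{"type":"string"}},"required":["rows"],"additionalProperties":false}. rows is a list that holds a single list of rows (three levels of brackets), with 1 to 8 rows, each of 6 numbers: dx, dy, dz in m, then a rotation vector rx, ry, rz in rad; each row is the pose to reach, as a shift and turn from the pose commanded when the call began, along the tool's axes at that moment; what a row does not reach only later rows make up. A row lasts 1/8 s, in which the tool goes at most 0.0625 m and 0.188 rad, less where a joint would pass 70% of its speed; a pose out of reach is approached as far as the arm can. finger_gap is the finger opening in m, set as the call begins (left out keeps the last). The fingers move at their own pace and stop on an object; the grip force is fixed at half the most. Time passes only in rows, so rows that do not move let the fingers close. The tool returns the time, the measured TCP pose, the force, the opening and the grip force at its end. only (a regular expression) keeps the lines of the reply that match it, lines (a string "A,B") keeps lines A to B, and quiet returns only ok. Input that does not fit is refused with a message, and nothing moves.
- manip.sense(): the state, without advancing time (a new reading comes with each control period).
- manip.grab_frame(name): name is "side" or "top" or "wrist"; returns (picture, depth): 480x640x3 uint8, blue, green, red; 480x640 float32, m along the optical axis (not along the pixel's ray), 0 where there is no reading.
- manip.camera_model(name): a dict with "mtx" (3x3 intrinsics, pixels), "view" (4x4, takes a point from world to camera coordinates). Camera axes: x right, y down, z forward; pixel columns grow to the right and rows downward; lengths in m; the calibration is good to about 2 mm. A picture is of the moment at which its call begins: read the wrist's pose just before it. camera_model takes no time and is no camera call; for the wrist camera it gives the pose at the moment of the call.
- manip.sign_off(): hands the job in; it is judged then, once.
The state is a dict: "time": time; "qpos": joint angles; "dq": joint speeds; "tau": joint torques, N m; "tool_pos": TCP position; "ee_rot": TCP orientation; "force": force on the tool from outside, world axes, zero at the start; "wrist_torque": the same for the moment, N m; "width": finger opening in m; "grasp_force": force on a finger pad.
Only numpy, scipy, OpenCV 4.12 (cv2) and the standard library are available. Lean on these libraries where they do the work, as an engineer would, in place of code of your own. Each camera call takes 0.05 s, during which the arm holds its last target. There are 200 camera calls.

## Working session

There is one attempt and no reset: what is moved stays moved. The work goes in short steps, Python scripts to look and compute and a tool call to move; the robot and the scene stay as the last step left them, time stands still between calls to the robot, and variables do not carry over. Pictures are saved under pics/ and viewed, at most 14 in all, crops included, and the job is handed in when it is done.

```bash
mkdir -p pics; ls
```

Run:
```python
from plant import manip
import cv2,numpy as np
s=manip.sense();print(s['time'],s['tool_pos'],s['ee_rot'],s['width'])
for n in ('top','side'):
    p,d=manip.grab_frame(n);cv2.imwrite(f'pics/{n}0.png',p);np.save(f'pics/{n}0.npy',d)
    c=manip.camera_model(n);print(n,c)
```

```text
pics
0.0 [ 0.2519461  -0.51624143  0.23836099] [[ 8.98782602e-01  4.38394373e-01 -4.55838845e-04]
 [ 4.38394466e-01 -8.98780979e-01  1.74502607e-03]
 [ 3.55310326e-04 -1.76823630e-03 -9.99998374e-01]] 0.0855164156508253
top {'mtx': array([[623.13083652,   0.        , 321.90308921],
       [  0.        , 623.13083652, 227.05573299],
       [  0.        ,   0.        ,   1.        ]]), 'view': array([[ 0.01464211, -0.99978618, -0.0146013 , -0.02633061],
       [-0.99753352, -0.01360344, -0.06886083,  0.49603773],
       [ 0.06864748,  0.01557355, -0.99751942,  1.23968681],
       [ 0.        ,  0.        ,  0.        ,  1.        ]])}
side {'mtx': array([[620.83495478,   0.        , 327.55447663],
       [  0.        , 620.83495478, 237.87637909],
       [  0.        ,   0.        ,   1.        ]]), 'view': array([[ 0.9646495 , -0.26350629, -0.003971  , -0.48524766],
       [-0.12588048, -0.44748328, -0.88538851,  0.0685693 ],
       [ 0.23152849,  0.85458946, -0.46483482,  1.3119855 ],
       [ 0.        ,  0.        ,  0.        ,  1.        ]])}
```

View pics/top0.png

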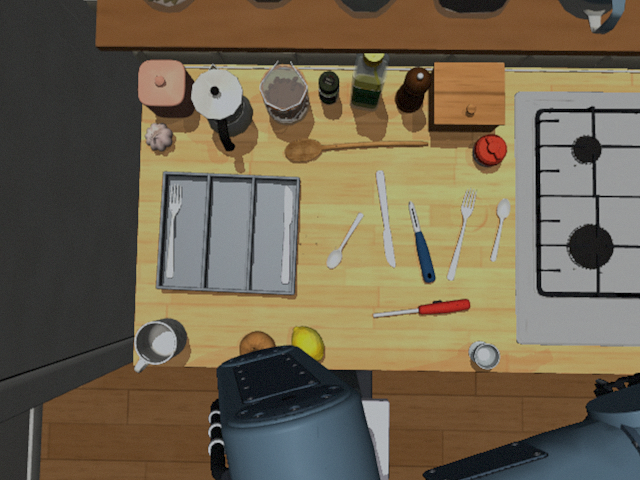

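View pics/side0.png

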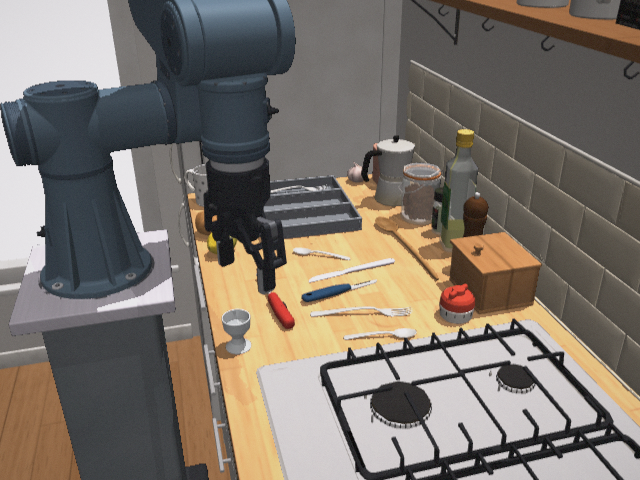

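The top view shows the tray at px (160–300, 172–296), with a fork in the left section and a knife in the right one. The loose pieces are a teaspoon at (345,240), knife (386,218), peeler (422,242), fork (462,235) and teaspoon (500,230). In the side view nothing overlaps.

Create h.py:
```python
from plant import manip
import cv2,numpy as np
from scipy.spatial.transform import Rotation as R
def ray(c,px,z):
    "pixels (n,2) -> world points on plane z"
    K,V=np.array(c['mtx']),np.array(c['view']); Rm,t=V[:3,:3],V[:3,3]
    px=np.atleast_2d(px).astype(float); d=(np.linalg.inv(K)@np.c_[px,np.ones(len(px))].T).T@Rm
    o=-Rm.T@t; return o+d*((z-o[2])/d[:,2])[:,None]
def proj(c,P):
    V=np.array(c['view']);q=(V[:3,:3]@np.atleast_2d(P).T).T+V[:3,3];q=q@np.array(c['mtx']).T;return q[:,:2]/q[:,2:]
def rect(c,mask,z):
    "oriented box (centre, long, short, angle of long axis) of a mask on plane z"
    P=ray(c,np.argwhere(mask)[:,::-1],z)[:,:2]
    b=cv2.boxPoints(cv2.minAreaRect((P*1000).astype(np.float32)))/1000
    e=[b[1]-b[0],b[2]-b[1]]; e.sort(key=np.linalg.norm); a=np.arctan2(e[1][1],e[1][0])
    return b.mean(0),np.linalg.norm(e[1]),np.linalg.norm(e[0]),(a+np.pi/2)%np.pi-np.pi/2
def go(p,ang=None):
    "shift/turn in tool axes to TCP p, pointing down, jaws closing across an axis at ang"
    s=manip.sense(); M=np.array(s['ee_rot']); 
    if ang is None: x=M[:,0]; ang=np.arctan2(x[1],x[0])
    c=[]
    for a in (ang,ang+np.pi):
        T=np.array([[np.cos(a),np.sin(a),0],[np.sin(a),-np.cos(a),0],[0,0,-1]])
        c.append(R.from_matrix(M.T@T).as_rotvec())
    d=M.T@(np.array(p)-s['tool_pos']); print('d',d.round(4),'rot',c[0].round(3),'| alt',c[1].round(3),'q6',round(s['qpos'][5],2))
```

Run:
```python
from h import *
p=cv2.imread('pics/top0.png');c=manip.camera_model('top')
hsv=cv2.cvtColor(p,cv2.COLOR_BGR2HSV); m=((hsv[...,1]<50)&(hsv[...,2]>130)).astype(np.uint8)
b=dict(tea_a=(325,205,366,272,.006),knife=(372,165,400,270,.004),fork=(445,188,480,283,.008),tea_b=(488,195,512,264,.006),tfork=(165,182,185,280,.012),tknife=(279,185,296,286,.01))
for k,(x0,y0,x1,y1,z) in b.items():
    q=np.zeros_like(m);q[y0:y1,x0:x1]=m[y0:y1,x0:x1]
    if k[0]=='t' and k[1]!='e': q&=(hsv[...,2]>200)
    n,l,st,_=cv2.connectedComponentsWithStats(q); q=l==1+st[1:,4].argmax()
    r=rect(c,q,z); print(k,r[0].round(4),r[1:3],round(r[3],3), q.sum())
P=ray(c,[(163,172),(300,177),(296,296),(157,289)],.033);print(P.round(3))
```

```text
tea_a [ 0.4723 -0.0639] (np.float32(0.12818636), np.float32(0.025361907)) -0.451 389
knife [ 0.5166 -0.147 ] (np.float32(0.20025438), np.float32(0.018319236)) 0.132 740
fork [ 0.4873 -0.2978] (np.float32(0.19070348), np.float32(0.024373945)) -0.271 546
tea_b [ 0.4961 -0.3802] (np.float32(0.12934528), np.float32(0.024794953)) -0.142 393Traceback (most recent call last):
  File "<stdin>", line 8, in <module>
ValueError: attempt to get argmax of an empty sequence
```

Run:
```python
from h import *
p=cv2.imread('pics/top0.png');c=manip.camera_model('top')
P=ray(c,[(163,172),(300,177),(297,296),(157,289)],.033)
print(P.round(3),P.mean(0).round(4));e=P[0]-P[3];f=P[1]-P[2];print(np.linalg.norm(e),np.linalg.norm(f),np.linalg.norm(P[0]-P[1]),np.linalg.norm(P[2]-P[3]),np.arctan2(e[1],e[0]),np.arctan2(f[1],f[0]))
hsv=cv2.cvtColor(p,cv2.COLOR_BGR2HSV)
m=((hsv[...,1]<60)|(hsv[...,0]>90)).astype(np.uint8); q=np.zeros_like(m);q[166:302,150:306]=m[166:302,150:306]
q=cv2.morphologyEx(q,cv2.MORPH_OPEN,np.ones((9,9)));r=rect(c,q,.033);print('tray',r)
print(p[240,165:185].tolist(),p[240,280:300].tolist())
w,_=manip.grab_frame('wrist');cv2.imwrite('pics/w0.png',w);cw=manip.camera_model('wrist');V=np.array(cw['view']);print('cam pos',-V[:3,:3].T@V[:3,3],cw['mtx'][0])
go((.487,-.298,.14),-.271)
```

```text
[[0.602 0.302 0.033]
 [0.595 0.026 0.033]
 [0.358 0.028 0.033]
 [0.368 0.306 0.033]] [0.4806 0.1652 0.033 ]
0.23431069264104884 0.2371568170517353 0.2758384433306363 0.2784305474118702 -0.018761355422783482 -0.007957227972169549
tray (array([0.48223558, 0.16784701], dtype=float32), np.float32(0.27590644), np.float32(0.23562329), np.float32(1.5404483))
[[69, 67, 63], [128, 123, 119], [150, 143, 137], [130, 124, 119], [158, 160, 155], [186, 184, 182], [186, 182, 178], [180, 177, 175], [121, 122, 119], [121, 116, 111], [149, 142, 137], [146, 142, 136], [145, 140, 133], [145, 140, 133], [144, 138, 132], [144, 139, 135], [145, 141, 134], [146, 142, 137], [141, 136, 131], [147, 142, 137]] [[151, 146, 142], [153, 148, 142], [144, 139, 133], [149, 143, 140], [173, 168, 166], [184, 181, 176], [186, 181, 178], [184, 181, 176], [185, 180, 177], [138, 133, 134], [127, 122, 118], [141, 135, 132], [142, 139, 132], [117, 112, 107], [118, 115, 109], [127, 121, 114], [84, 79, 71], [54, 77, 106], [59, 93, 129], [89, 140, 160]]
cam pos [ 0.32298703 -0.48130562  0.37287913] [334.06292207   0.         318.02007658]
d [ 0.3069 -0.0931  0.0988] rot [-0.001  0.     0.725] | alt [-0.000e+00 -2.000e-03 -2.417e+00] q6 -0.21
```

```bash
python3 -c "
import cv2;p=cv2.imread('pics/top0.png')[160:305,145:310];cv2.imwrite('pics/tr.png',cv2.resize(p,None,fx=4,fy=4,interpolation=2))"
```

```text
(no output)
```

View pics/tr.png

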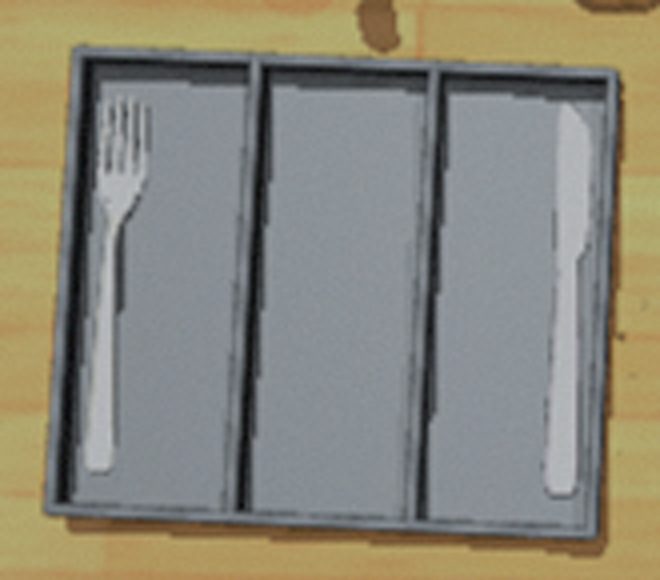

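Every box matches its given size. The tray is centred at (0.482, 0.1675) with yaw −0.03, its fork section on the left and its knife section on the right. I'll start with the fork.

Call:
{"method": "advance", "body": {"rows": [[[0.307,-0.093,0.119,0,0,0.725],[0.307,-0.093,0.119,0,0,0.725],[0.307,-0.093,0.119,0,0,0.725],[0.307,-0.093,0.119,0,0,0.725],[0.307,-0.093,0.119,0,0,0.725],[0.307,-0.093,0.119,0,0,0.725],[0.307,-0.093,0.119,0,0,0.725],[0.307,-0.093,0.119,0,0,0.725]]], "finger_gap": 0.05}}

```text
time: 1.15
tool_pos: [0.487, -0.299, 0.1203]
ee_rot: [[0.964, -0.267, -0.0], [-0.267, -0.964, -0.0], [-0.0, 0.0, -1.0]]
force: [-0.3, -0.5, -0.6]
width: 0.0499
grasp_force: 0.0
```

Add to h.py:
```python
def wrist(name,z,near=None):
    "bright steel blobs seen by the wrist camera, as boxes on plane z"
    c=manip.camera_model('wrist');p,_=manip.grab_frame('wrist');cv2.imwrite(f'pics/{name}.png',p)
    hsv=cv2.cvtColor(p,cv2.COLOR_BGR2HSV);m=((hsv[...,1]<50)&(hsv[...,2]>130)).astype(np.uint8)
    n,l,st,_=cv2.connectedComponentsWithStats(m)
    for i in range(1,n):
        if 300<st[i,4]<60000:
            r=rect(c,l==i,z)
            if .1<r[1]<.22 and r[2]<.04: print(st[i,:4],r[0].round(4),r[1].round(4),r[2].round(4),round(r[3],3))
```

Run:
```python
from h import *
wrist('w1',.008);go((.487,-.298,.011),-.271)
```

```text
[303 105  35 169] [ 0.5187 -0.3085] 0.1252 0.0246 -0.305
[400 108  38 166] [ 0.4991 -0.3757] 0.1232 0.0261 -0.286
[ 43 130 156 217] [ 0.5162 -0.1513] 0.1961 0.0174 0.147
[ 46 254  31 133] [ 0.4709 -0.0692] 0.134 0.0259 -0.52
d [-0.0003 -0.0016  0.1097] rot [ 0.001 -0.    -0.001] | alt [-1.000e-03 -1.000e-03  3.141e+00] q6 1.08
```

View pics/w1.png

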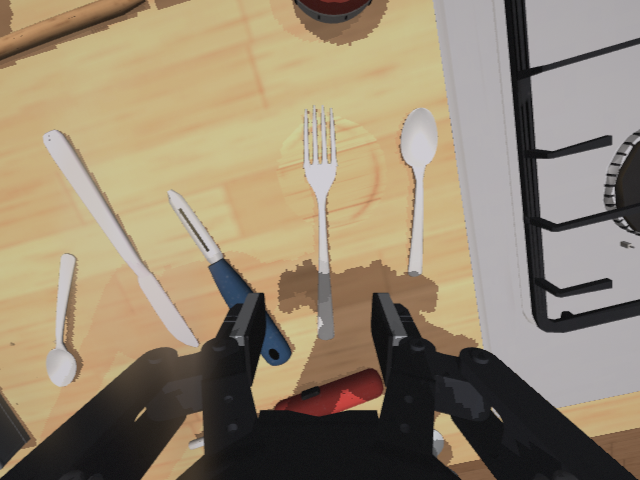

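The wrist view shows the fork at px (320,110)–(326,338), lying between and in line with the open jaws. The peeler tip and handle are clear to the left.

Run:
```python
from h import *
c=manip.camera_model('wrist')
P=ray(c,[(320,107),(319.5,170),(323,215),(323.5,250),(326,337)],.01);print(P.round(4));u=P[0]-P[4];print(np.linalg.norm(u),np.arctan2(u[1],u[0]),(P[0]+P[4])/2)
```

```text
[[ 0.5774 -0.3263  0.01  ]
 [ 0.5367 -0.3146  0.01  ]
 [ 0.5038 -0.3083  0.01  ]
 [ 0.4767 -0.3013  0.01  ]
 [ 0.4001 -0.2825  0.01  ]]
0.1826345810382889 -0.24177099753540862 [ 0.48872494 -0.30440225  0.01      ]
```

Call:
{"method": "advance", "body": {"rows": [[[0,0,0.055,0,0,0],[0,0,0.085,0,0,0],[0,0,0.1,0,0,0],[0,0,0.109,0,0,0],[0,0,0.109,0,0,0]]]}}

```text
time: 1.82
tool_pos: [0.4874, -0.2993, 0.0118]
ee_rot: [[0.963, -0.268, 0.0], [-0.268, -0.963, -0.001], [0.001, 0.0, -1.0]]
force: [0.3, 0.1, 0.3]
width: 0.0504
grasp_force: 0.0
```

Call:
{"method": "advance", "body": {"rows": [[[0,0,0,0,0,0],[0,0,0,0,0,0],[0,0,0,0,0,0],[0,0,0,0,0,0],[0,0,0,0,0,0]]], "finger_gap": 0}}

```text
time: 2.45
tool_pos: [0.4879, -0.2992, 0.0124]
ee_rot: [[0.964, -0.268, 0.001], [-0.268, -0.964, -0.001], [0.002, 0.001, -1.0]]
force: [-1.7, 0.9, 4.7]
width: 0.006
grasp_force: 60.3
```

Call:
{"method": "advance", "body": {"rows": [[[0,0,-0.05,0,0,0],[0,0,-0.1,0,0,0],[0,0,-0.11,0,0,0],[0,0,-0.11,0,0,0]]]}}

```text
time: 2.95
tool_pos: [0.4874, -0.2987, 0.1217]
ee_rot: [[0.963, -0.268, 0.001], [-0.268, -0.963, -0.001], [0.001, 0.001, -1.0]]
force: [-1.0, 0.6, -1.6]
width: 0.0059
grasp_force: 59.5
```

```bash
python3 -c "
from h import *
go((.4843,.2455,.11),-.03)"
```

```text
d [-0.1488 -0.5235  0.0112] rot [ 0.001 -0.001 -0.241] | alt [-1.0e-03 -1.0e-03  2.9e+00] q6 1.08
```

Call:
{"method": "advance", "body": {"rows": [[[-0.01,-0.036,0,0,0,0],[-0.025,-0.09,0,0,0,-0.04],[-0.041,-0.145,0,0,0,-0.08],[-0.057,-0.2,0,0,0,-0.12],[-0.073,-0.256,0,0,0,-0.16],[-0.089,-0.312,0,0,0,-0.2],[-0.104,-0.367,0,0,0,-0.241],[-0.119,-0.42,0,0,0,-0.241]]]}}

```text
time: 3.95
tool_pos: [0.4833, 0.1397, 0.1191]
ee_rot: [[1.0, -0.03, -0.004], [-0.03, -1.0, -0.0], [-0.004, 0.0, -1.0]]
force: [0.7, -0.6, -0.5]
width: 0.0059
grasp_force: 59.5
```

```bash
python3 -c "
from h import *
go((.4843,.2455,.11),-.03)"
```

```text
d [-0.0021 -0.1058  0.0091] rot [0.    0.004 0.   ] | alt [-0.006  0.    -3.141] q6 1.65
```

Call:
{"method": "advance", "body": {"rows": [[[-0.001,-0.05,0.004,0,0,0],[-0.002,-0.09,0.009,0,0,0],[-0.002,-0.106,0.009,0,0,0],[-0.002,-0.106,0.009,0,0,0],[-0.002,-0.106,0.009,0,0,0]]]}}

```text
time: 4.58
tool_pos: [0.4862, 0.2426, 0.1118]
ee_rot: [[1.0, -0.031, -0.001], [-0.031, -1.0, -0.001], [-0.001, 0.001, -1.0]]
force: [-0.7, 0.3, -0.5]
width: 0.0063
grasp_force: 59.5
```

```bash
python3 -c "
from h import *
wrist('w2',.02)
go((.4843,.2455,.017),-.03)
p,_=manip.grab_frame('top');cv2.imwrite('pics/t2.png',cv2.resize(p[150:310,140:320],None,fx=3,fy=3))
w=cv2.imread('pics/w2.png');cv2.imwrite('pics/w2b.png',np.hstack([cv2.resize(w,(480,360))]))"
```

```text
d [-0.0021 -0.0029  0.095 ] rot [ 0.001  0.001 -0.002] | alt [ 1.00e-03 -1.00e-03  3.14e+00] q6 1.85
```

View pics/w2b.png

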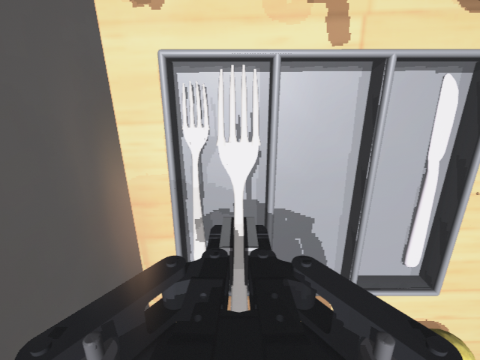

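The wrist view shows the held fork, tines up at px (240,68) in the crop, over the left section with the divider on its right and the tray fork on its left.

```bash
python3 -c "
from h import *
c=manip.camera_model('wrist')
print('fork tip/end',ray(c,[(317,89),(320,412)],.108).round(4))
print('inner far-left, divider far, outer TL; at z .033',ray(c,[(227,75),(369,75),(213,70)],.033).round(4))"
```

```text
fork tip/end [[0.5806 0.2402 0.108 ]
 [0.4252 0.2437 0.108 ]]
inner far-left, divider far, outer TL; at z .033 [[0.5977 0.292  0.033 ]
 [0.5951 0.2098 0.033 ]
 [0.6006 0.2997 0.033 ]]
```

Call:
{"method": "advance", "body": {"rows": [[[-0.002,-0.003,0.04,0,0,0],[-0.002,-0.003,0.07,0,0,0],[-0.002,-0.003,0.085,0,0,0],[-0.002,-0.003,0.093,0,0,0],[-0.002,-0.003,0.093,0,0,0]]]}}

```text
time: 5.3
tool_pos: [0.4848, 0.2468, 0.0195]
ee_rot: [[1.0, -0.031, 0.0], [-0.031, -1.0, 0.0], [0.0, -0.0, -1.0]]
force: [0.2, 0.1, 0.4]
width: 0.0061
grasp_force: 59.5
```

Call:
{"method": "advance", "body": {"rows": [[[0,0,0.002,0,0,0],[0,0,0.002,0,0,0]]]}}

```text
time: 5.55
tool_pos: [0.4849, 0.2471, 0.018]
ee_rot: [[1.0, -0.03, 0.001], [-0.03, -1.0, 0.0], [0.001, -0.0, -1.0]]
force: [-0.9, -0.3, -0.2]
width: 0.0062
grasp_force: 59.5
```

Call:
{"method": "advance", "body": {"rows": [[[0,0,0,0,0,0],[0,0,0,0,0,0],[0,0,0,0,0,0]]], "finger_gap": 0.022}}

```text
time: 5.92
tool_pos: [0.4845, 0.247, 0.0174]
ee_rot: [[1.0, -0.03, 0.0], [-0.03, -1.0, 0.0], [0.0, -0.0, -1.0]]
force: [0.1, 0.4, -0.0]
width: 0.0216
grasp_force: 0.0
```

Call:
{"method": "advance", "body": {"rows": [[[0,0,-0.02,0,0,0],[0,0,-0.06,0,0,0],[0,0,-0.1,0,0,0],[0,0,-0.1,0,0,0]]]}}

```text
time: 6.42
tool_pos: [0.487, 0.2477, 0.121]
ee_rot: [[1.0, -0.03, 0.007], [-0.03, -1.0, 0.002], [0.007, -0.002, -1.0]]
force: [0.5, -0.5, -0.6]
width: 0.0223
grasp_force: 0.0
```

```bash
python3 -c "
from h import *
go((.5166,-.147,.11),.135)
wrist('w3',.012)"
```

```text
d [0.0413 0.3937 0.0105] rot [-0.001 -0.007 -0.165] | alt [-1.100e-02  2.000e-03  2.977e+00] q6 1.85
```

View pics/w3.png

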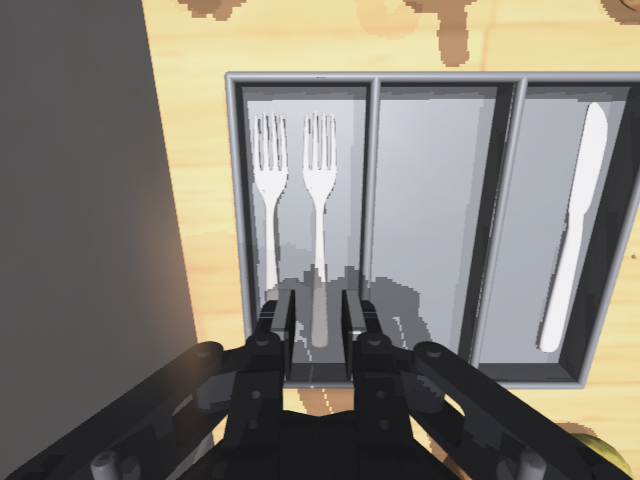

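The fork lies flat in its section at px (320,112)–(320,345), beside the undisturbed tray fork. The knife is next.

Call:
{"method": "advance", "body": {"rows": [[[0.004,0.036,0,0,0,0],[0.01,0.09,0.003,0,0,-0.04],[0.015,0.145,0.005,0,0,-0.08],[0.02,0.2,0.007,0,0,-0.12],[0.026,0.256,0.01,0,0,-0.165],[0.032,0.31,0.01,0,0,-0.165],[0.038,0.36,0.01,0,0,-0.165],[0.041,0.394,0.01,0,0,-0.165]]], "finger_gap": 0.045}}

```text
time: 7.48
tool_pos: [0.5125, -0.15, 0.1056]
ee_rot: [[0.991, 0.133, -0.002], [0.133, -0.991, 0.001], [-0.002, -0.001, -1.0]]
force: [0.6, -0.4, -0.0]
width: 0.0448
grasp_force: 0.0
```

Call:
{"method": "advance", "body": {"rows": [[[0,0,0,0,0,0]]]}}

```text
time: 7.6
tool_pos: [0.5126, -0.1501, 0.1058]
ee_rot: [[0.991, 0.131, -0.002], [0.131, -0.991, 0.001], [-0.002, -0.001, -1.0]]
force: [0.1, 0.1, -0.1]
width: 0.0448
grasp_force: 0.0
```

```bash
python3 -c "
from h import *
wrist('w4',.006)
go((.5166,-.147,.011),.135)"
```

```text
[  0  83  52 283] [0.4844 0.0643] 0.2183 0.0211 -0.04
[304  93  26 259] [ 0.5161 -0.1479] 0.1964 0.0171 0.131
[157 214 102 128] [ 0.4683 -0.07  ] 0.1328 0.0257 -0.601
[554 231  86 132] [ 0.4924 -0.3779] 0.1194 0.0221 -0.163
d [ 0.0045 -0.0007  0.0947] rot [-0.002  0.002 -0.003] | alt [3.000e-03 3.000e-03 3.139e+00] q6 0.93
```

Call:
{"method": "advance", "body": {"rows": [[[0.004,0,0.05,0,0,0],[0.004,0,0.08,0,0,0],[0.004,0,0.09,0,0,0],[0.004,0,0.096,0,0,0],[0.004,0,0.096,0,0,0]]]}}

```text
time: 8.28
tool_pos: [0.5179, -0.1474, 0.0119]
ee_rot: [[0.991, 0.135, 0.001], [0.135, -0.991, -0.0], [0.001, 0.0, -1.0]]
force: [-0.2, 0.4, 0.0]
width: 0.0448
grasp_force: 0.0
```

Call:
{"method": "advance", "body": {"rows": [[[0,0,0,0,0,0],[0,0,0,0,0,0],[0,0,0,0,0,0],[0,0,0,0,0,0],[0,0,0,0,0,0]]], "finger_gap": 0}}

```text
time: 8.9
tool_pos: [0.5182, -0.148, 0.0126]
ee_rot: [[0.991, 0.134, 0.002], [0.134, -0.991, -0.001], [0.002, 0.001, -1.0]]
force: [-0.7, 0.7, 5.5]
width: 0.0135
grasp_force: 58.6
```

Call:
{"method": "advance", "body": {"rows": [[[0,0,-0.05,0,0,0],[0,0,-0.1,0,0,0],[0,0,-0.1,0,0,0],[0,0,-0.1,0,0,0]]]}}

```text
time: 9.4
tool_pos: [0.5172, -0.1475, 0.1112]
ee_rot: [[0.991, 0.134, 0.0], [0.134, -0.991, -0.0], [0.0, 0.0, -1.0]]
force: [-0.8, 0.0, -1.0]
width: 0.0132
grasp_force: 58.6
```

```bash
python3 -c "
from h import *
go((.4797,.0915,.11),-.03)"
```

```text
d [-0.0051 -0.2418  0.0012] rot [ 0.    -0.     0.165] | alt [ 0.     0.    -2.977] q6 0.94
```

Call:
{"method": "advance", "body": {"rows": [[[-0.001,-0.04,0,0,0,0.03],[-0.002,-0.09,0,0,0,0.08],[-0.003,-0.145,0,0,0,0.12],[-0.004,-0.2,0,0,0,0.165],[-0.005,-0.23,0,0,0,0.165],[-0.005,-0.242,0,0,0,0.165],[-0.005,-0.242,0,0,0,0.165],[-0.005,-0.242,0,0,0,0.165]]]}}

```text
time: 10.4
tool_pos: [0.4801, 0.0905, 0.1109]
ee_rot: [[1.0, -0.031, -0.001], [-0.031, -1.0, -0.0], [-0.0, 0.0, -1.0]]
force: [-0.8, -0.8, -0.6]
width: 0.0131
grasp_force: 58.7
```

```bash
python3 -c "
from h import *
go((.4797,.0915,.018),-.03)
wrist('w5',.012)"
```

```text
d [-0.0004 -0.001   0.0929] rot [ 0.     0.    -0.001] | alt [ 1.00e-03 -1.00e-03  3.14e+00] q6 1.55
[470 169 116 147] [ 0.4733 -0.0593] 0.1258 0.0258 -0.43
```

View pics/w5.png

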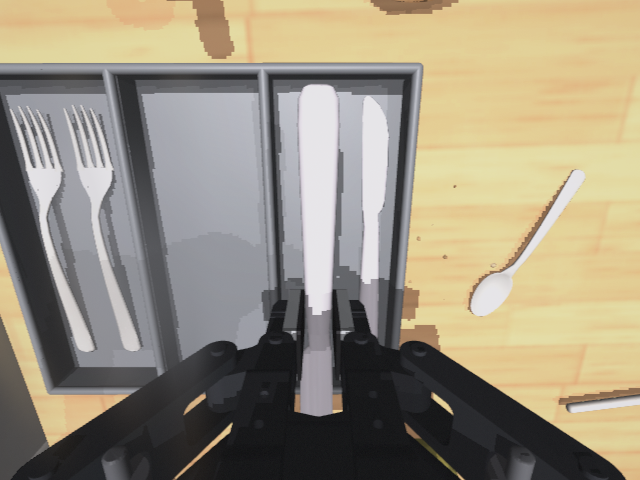

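The wrist view shows the held knife at px (318,90) over the knife section. The divider is at (268,200) and the tray knife at (375,200), both clear. I'll lower it.

Call:
{"method": "advance", "body": {"rows": [[[0,-0.001,0.04,0,0,0],[0,-0.001,0.07,0,0,0],[0,-0.001,0.085,0,0,0],[0,-0.001,0.093,0,0,0],[0,-0.001,0.093,0,0,0],[0,-0.001,0.093,0,0,0]]]}}

```text
time: 11.2
tool_pos: [0.4808, 0.0925, 0.0191]
ee_rot: [[1.0, -0.03, 0.002], [-0.03, -1.0, -0.0], [0.002, 0.0, -1.0]]
force: [0.3, 0.2, -0.5]
width: 0.0134
grasp_force: 58.7
```

Call:
{"method": "advance", "body": {"rows": [[[0,0,0,0,0,0],[0,0,0,0,0,0],[0,0,0,0,0,0]]], "finger_gap": 0.023}}

```text
time: 11.58
tool_pos: [0.4802, 0.0926, 0.0185]
ee_rot: [[1.0, -0.03, 0.001], [-0.03, -1.0, -0.0], [0.001, 0.0, -1.0]]
force: [0.0, -0.3, 1.1]
width: 0.0232
grasp_force: 0.0
```

Call:
{"method": "advance", "body": {"rows": [[[0,0,-0.02,0,0,0],[0,0,-0.06,0,0,0],[0,0,-0.09,0,0,0],[0,0,-0.09,0,0,0]]]}}

```text
time: 12.08
tool_pos: [0.4821, 0.0925, 0.1108]
ee_rot: [[1.0, -0.03, 0.006], [-0.03, -1.0, -0.0], [0.006, 0.0, -1.0]]
force: [0.6, 0.1, -0.2]
width: 0.0232
grasp_force: 0.0
```

```bash
python3 -c "
from h import *
go((.472,-.064,.11),-.45)
wrist('w6',.006)"
```

```text
d [-0.0054  0.1568  0.0008] rot [-0.001 -0.006  0.42 ] | alt [ 8.000e-03 -1.000e-03 -2.722e+00] q6 1.55
[473 173 115 147] [ 0.4694 -0.0667] 0.1291 0.0264 -0.526
```

View pics/w6.png

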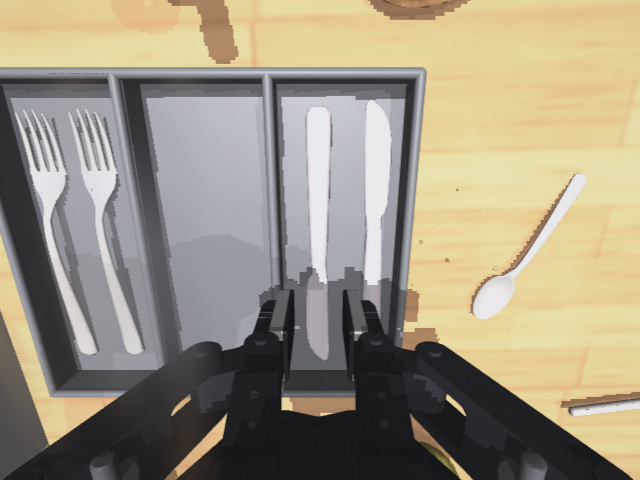

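The knife lies flat at px (318,110)–(318,358), beside the tray knife. The left teaspoon is next.

Call:
{"method": "advance", "body": {"rows": [[[0,0.04,0,0,0,0.08],[-0.003,0.09,0,0,0,0.2],[-0.005,0.135,0,0,0,0.32],[-0.005,0.157,0,0,0,0.42],[-0.005,0.157,0,0,0,0.42],[-0.005,0.157,0,0,0,0.42]]], "finger_gap": 0.045}}

```text
time: 12.88
tool_pos: [0.4695, -0.0634, 0.1073]
ee_rot: [[0.901, -0.434, -0.002], [-0.434, -0.901, 0.001], [-0.002, -0.0, -1.0]]
force: [0.3, 0.8, 0.1]
width: 0.045
grasp_force: 0.0
```

```bash
python3 -c "
from h import *
wrist('w7',.006)
go((.472,-.064,.011),-.45)"
```

```text
d [ 0.0026 -0.0002  0.0965] rot [-0.     0.002  0.002] | alt [-3.00e-03 -0.00e+00 -3.14e+00] q6 1.63
```

View pics/w7.png

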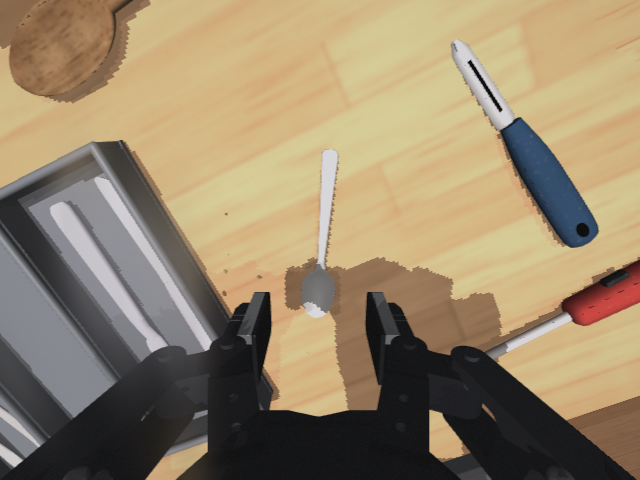

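The wrist view shows teaspoon_a from px (330,152) to (315,317), tilted about 0.08 rad to the jaws. Checking the angle by casting rays.

```bash
python3 -c "
from h import *
c=manip.camera_model('wrist')
P=ray(c,[(330,151),(325,220),(321,265),(315,317)],.007);print(P.round(4));u=P[0]-P[-1];print(np.linalg.norm(u),np.arctan2(u[1],u[0]),(P[0]+P[-1])/2)
a=np.arctan2(u[1],u[0]);go((*((P[0]+P[-1])/2)[:2],.0105),a)"
```

```text
[[ 0.5253 -0.0992  0.007 ]
 [ 0.483  -0.0754  0.007 ]
 [ 0.4524 -0.0576  0.007 ]
 [ 0.4139 -0.034   0.007 ]]
0.12903799084283635 -0.530009744509298 [ 0.46959942 -0.06656749  0.007     ]
d [0.0016 0.0031 0.097 ] rot [-0.     0.002  0.082] | alt [-3.00e-03 -0.00e+00 -3.06e+00] q6 1.63
```

Call:
{"method": "advance", "body": {"rows": [[[0.002,0.001,0.05,0,0,0.07],[0.002,0.001,0.08,0,0,0.07],[0.002,0.001,0.09,0,0,0.07],[0.002,0.001,0.097,0,0,0.07],[0.002,0.001,0.097,0,0,0.07]]]}}

```text
time: 13.55
tool_pos: [0.4721, -0.0659, 0.0118]
ee_rot: [[0.868, -0.496, 0.001], [-0.496, -0.868, -0.0], [0.001, -0.0, -1.0]]
force: [-0.1, -1.0, 0.2]
width: 0.0448
grasp_force: 0.0
```

Call:
{"method": "advance", "body": {"rows": [[[0,0,0,0,0,0],[0,0,0,0,0,0],[0,0,0,0,0,0],[0,0,0,0,0,0],[0,0,0,0,0,0]]], "finger_gap": 0}}

```text
time: 14.18
tool_pos: [0.4723, -0.0662, 0.0123]
ee_rot: [[0.868, -0.497, 0.001], [-0.497, -0.868, -0.001], [0.001, -0.0, -1.0]]
force: [-1.4, 0.8, 5.1]
width: 0.006
grasp_force: 59.7
```

Call:
{"method": "advance", "body": {"rows": [[[0,0,-0.05,0,0,0],[0,0,-0.1,0,0,0],[0,0,-0.1,0,0,0],[0,0,-0.1,0,0,0]]]}}

```text
time: 14.68
tool_pos: [0.4714, -0.0659, 0.1112]
ee_rot: [[0.868, -0.497, 0.0], [-0.497, -0.868, -0.0], [0.0, -0.0, -1.0]]
force: [-0.2, -0.1, -1.9]
width: 0.0053
grasp_force: 59.0
```

```bash
python3 -c "
from h import *
go((.4825,.1845,.11),-.03)"
```

```text
d [-0.1148 -0.2228  0.0012] rot [ 0.   -0.   -0.49] | alt [-0.    -0.     2.651] q6 1.7
```

Call:
{"method": "advance", "body": {"rows": [[[-0.018,-0.035,0,0,0,-0.06],[-0.042,-0.08,0,0,0,-0.17],[-0.067,-0.13,0,0,0,-0.29],[-0.092,-0.18,0,0,0,-0.41],[-0.108,-0.21,0,0,0,-0.49],[-0.115,-0.223,0,0,0,-0.49],[-0.115,-0.223,0,0,0,-0.49],[-0.115,-0.223,0,0,0,-0.49]]]}}

```text
time: 15.68
tool_pos: [0.4824, 0.1835, 0.1107]
ee_rot: [[0.999, -0.032, -0.001], [-0.032, -0.999, -0.001], [-0.001, 0.001, -1.0]]
force: [0.1, -0.8, 0.7]
width: 0.0055
grasp_force: 59.0
```

```bash
python3 -c "
from h import *
go((.4825,.1845,.018),-.03)
wrist('w8',.012)"
```

```text
d [ 0.0001 -0.001   0.0927] rot [ 0.001  0.001 -0.002] | alt [ 2.00e-03 -1.00e-03  3.14e+00] q6 1.74
```

View pics/w8.png

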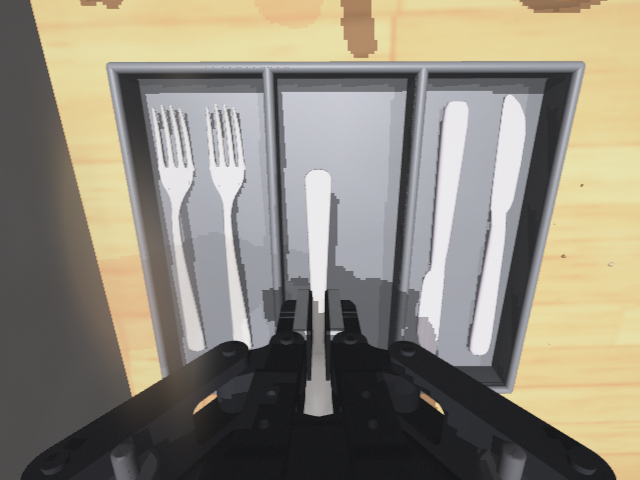

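The wrist view shows teaspoon_a aligned at px (318,175), over the left half of the empty middle section. Both forks and both knives lie as placed. I'll lower it and release.

Call:
{"method": "advance", "body": {"rows": [[[0,0,0.04,0,0,0],[0,0,0.07,0,0,0],[0,0,0.085,0,0,0],[0,0,0.093,0,0,0],[0,0,0.093,0,0,0],[0,0,0.093,0,0,0]]]}}

```text
time: 16.48
tool_pos: [0.4836, 0.1848, 0.0193]
ee_rot: [[1.0, -0.03, 0.002], [-0.03, -1.0, 0.0], [0.002, -0.0, -1.0]]
force: [0.1, -0.7, 0.6]
width: 0.0058
grasp_force: 59.1
```

Call:
{"method": "advance", "body": {"rows": [[[0,0,0,0,0,0],[0,0,0,0,0,0],[0,0,0,0,0,0]]], "finger_gap": 0.018}}

```text
time: 16.85
tool_pos: [0.4828, 0.1848, 0.0185]
ee_rot: [[1.0, -0.03, 0.0], [-0.03, -1.0, 0.0], [0.0, -0.0, -1.0]]
force: [-0.4, -0.2, 0.0]
width: 0.0183
grasp_force: 0.0
```

Call:
{"method": "advance", "body": {"rows": [[[0,0,-0.02,0,0,0],[0,0,-0.06,0,0,0],[0,0,-0.09,0,0,0],[0,0,-0.09,0,0,0]]]}}

```text
time: 17.35
tool_pos: [0.4848, 0.185, 0.111]
ee_rot: [[1.0, -0.03, 0.006], [-0.03, -1.0, 0.001], [0.006, -0.001, -1.0]]
force: [-0.8, 1.0, -0.6]
width: 0.0178
grasp_force: 0.0
```

```bash
python3 -c "
from h import *
go((.494,-.379,.12),-.15)"
```

```text
d [ 0.0262  0.5635 -0.0094] rot [-0.001 -0.006  0.12 ] | alt [ 8.000e-03 -2.000e-03 -3.022e+00] q6 1.74
```

Call:
{"method": "advance", "body": {"rows": [[[0.002,0.04,-0.009,0,0,0],[0.005,0.095,-0.009,0,0,0.03],[0.007,0.15,-0.009,0,0,0.06],[0.01,0.21,-0.009,0,0,0.12],[0.012,0.27,-0.009,0,0,0.12],[0.015,0.33,-0.009,0,0,0.12],[0.018,0.39,-0.009,0,0,0.12],[0.02,0.44,-0.009,0,0,0.12]]], "finger_gap": 0.045}}

```text
time: 18.35
tool_pos: [0.4885, -0.2576, 0.116]
ee_rot: [[0.989, -0.151, -0.001], [-0.151, -0.989, 0.001], [-0.001, -0.001, -1.0]]
force: [0.5, -0.2, 1.6]
width: 0.0451
grasp_force: 0.0
```

```bash
python3 -c "
from h import *
go((.494,-.379,.12),-.15)"
```

```text
d [ 0.0237  0.1191 -0.0042] rot [-0.001  0.001 -0.001] | alt [2.00e-03 1.00e-03 3.14e+00] q6 1.02
```

Call:
{"method": "advance", "body": {"rows": [[[0.01,0.05,-0.004,0,0,0],[0.02,0.1,-0.004,0,0,0],[0.024,0.119,-0.004,0,0,0],[0.024,0.119,-0.004,0,0,0],[0.024,0.119,-0.004,0,0,0]]]}}

```text
time: 18.98
tool_pos: [0.495, -0.375, 0.1203]
ee_rot: [[0.989, -0.149, -0.001], [-0.149, -0.989, 0.002], [-0.002, -0.002, -1.0]]
force: [0.7, -0.1, 0.1]
width: 0.045
grasp_force: 0.0
```

```bash
python3 -c "
from h import *
wrist('w9',.006)
go((.4955,-.380,.0105),-.142)"
```

```text
[615 105  25 147] [ 0.5016 -0.6069] 0.1111 0.0172 0.143
d [0.0011 0.0051 0.1102] rot [-0.001  0.001 -0.007] | alt [2.000e-03 2.000e-03 3.135e+00] q6 0.88
```

View pics/w9.png

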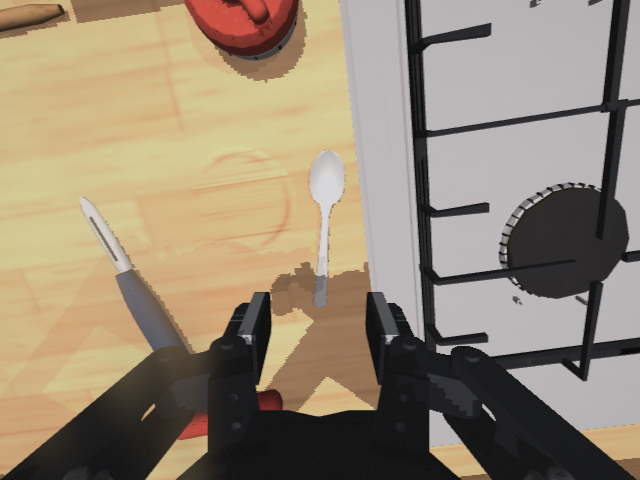

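The wrist view shows teaspoon_b from px (327,151) to (320,304), with the hob edge near (375,270). Checking the clearance to the hob.

```bash
python3 -c "
from h import *
c=manip.camera_model('wrist')
P=ray(c,[(327,151),(325,215),(322,265),(320,304)],.007);print(P.round(4));u=P[0]-P[-1];a=np.arctan2(u[1],u[0]);m=(P[0]+P[-1])/2;print(np.linalg.norm(u),a,m)
print('hob',ray(c,[(372,270),(360,150)],.005).round(4))
q=np.load('pics/top0.npy');ct=manip.camera_model('top');V=np.array(ct['view'])
for px in((530,230),(520,150),(507,230)):
  d=q[px[1],px[0]];K=ct['mtx'];X=np.array([(px[0]-K[0,2])/K[0,0]*d,(px[1]-K[1,2])/K[0,0]*d,d]);print(px,(V[:3,:3].T@(X-V[:3,3])).round(4))
go((m[0],m[1],.0105),a)"
```

```text
[[ 0.5586 -0.3906  0.007 ]
 [ 0.5121 -0.3825  0.007 ]
 [ 0.4717 -0.3744  0.007 ]
 [ 0.4372 -0.3676  0.007 ]]
0.1235110265496255 -0.18739445666931775 [ 0.49792256 -0.37914264  0.007     ]
hob [[ 0.4606 -0.4137  0.005 ]
 [ 0.5556 -0.4144  0.005 ]]
(530, 230) [ 0.4969 -0.4404  0.0057]
(520, 150) [ 0.6602 -0.4211  0.0068]
(507, 230) [ 0.4968 -0.3962 -0.0019]
d [0.0034 0.0039 0.1102] rot [-0.001  0.001  0.039] | alt [-2.000e-03 -2.000e-03 -3.103e+00] q6 0.88
```

Call:
{"method": "advance", "body": {"rows": [[[0.002,0.004,0.04,0,0,0.02],[0.002,0.004,0.07,0,0,0.02],[0.002,0.004,0.09,0,0,0.02],[0.002,0.004,0.104,0,0,0.02],[0.002,0.004,0.109,0,0,0.02],[0.002,0.004,0.109,0,0,0.02]]], "finger_gap": 0.026}}

```text
time: 19.77
tool_pos: [0.497, -0.3814, 0.0127]
ee_rot: [[0.986, -0.169, 0.0], [-0.169, -0.986, -0.0], [0.0, 0.0, -1.0]]
force: [-1.2, 1.5, 0.1]
width: 0.0262
grasp_force: 0.0
```

Call:
{"method": "advance", "body": {"rows": [[[0,0,0,0,0,0],[0,0,0,0,0,0],[0,0,0,0,0,0],[0,0,0,0,0,0]]], "finger_gap": 0}}

```text
time: 20.27
tool_pos: [0.4973, -0.3819, 0.0135]
ee_rot: [[0.986, -0.169, 0.001], [-0.169, -0.986, -0.001], [0.002, 0.001, -1.0]]
force: [-0.2, 0.4, 5.8]
width: 0.0053
grasp_force: 59.5
```

Call:
{"method": "advance", "body": {"rows": [[[0,0,-0.05,0,0,0],[0,0,-0.1,0,0,0],[0,0,-0.105,0,0,0],[0,0,-0.105,0,0,0]]]}}

```text
time: 20.78
tool_pos: [0.4966, -0.3811, 0.1173]
ee_rot: [[0.986, -0.169, 0.0], [-0.169, -0.986, -0.0], [0.0, 0.0, -1.0]]
force: [-0.4, -0.4, -1.1]
width: 0.0052
grasp_force: 58.8
```

```bash
python3 -c "
from h import *
go((.4815,.1505,.115),-.03)"
```

```text
d [-0.1049 -0.5214  0.0022] rot [ 0.   -0.   -0.14] | alt [-0.    -0.     3.001] q6 0.9
```

Call:
{"method": "advance", "body": {"rows": [[[-0.007,-0.036,0,0,0,0],[-0.018,-0.09,0,0,0,-0.03],[-0.029,-0.145,0,0,0,-0.06],[-0.04,-0.2,0,0,0,-0.09],[-0.052,-0.256,0,0,0,-0.12],[-0.063,-0.312,0,0,0,-0.14],[-0.074,-0.367,0,0,0,-0.14],[-0.085,-0.42,0,0,0,-0.14]]]}}

```text
time: 21.78
tool_pos: [0.4822, 0.0491, 0.1153]
ee_rot: [[1.0, -0.03, -0.004], [-0.03, -1.0, 0.001], [-0.004, -0.0, -1.0]]
force: [0.9, -0.8, 0.4]
width: 0.0059
grasp_force: 58.8
```

```bash
python3 -c "
from h import *
go((.4815,.1505,.115),-.03)"
```

```text
d [-0.0038 -0.1014  0.0004] rot [-0.     0.004 -0.   ] | alt [6.000e-03 1.000e-03 3.141e+00] q6 1.46
```

Call:
{"method": "advance", "body": {"rows": [[[-0.002,-0.05,0,0,0,0],[-0.004,-0.09,0,0,0,0],[-0.004,-0.102,0,0,0,0],[-0.004,-0.102,0,0,0,0],[-0.004,-0.102,0,0,0,0]]]}}

```text
time: 22.4
tool_pos: [0.4829, 0.1481, 0.1167]
ee_rot: [[1.0, -0.031, -0.001], [-0.031, -1.0, -0.0], [-0.001, 0.0, -1.0]]
force: [0.7, -0.2, -1.4]
width: 0.0057
grasp_force: 58.8
```

```bash
python3 -c "
from h import *
go((.4815,.1505,.019),-.03)
wrist('w10',.012)"
```

```text
d [-0.0014 -0.0024  0.0977] rot [ 0.     0.001 -0.001] | alt [ 2.00e-03 -1.00e-03  3.14e+00] q6 1.66
```

View pics/w10.png

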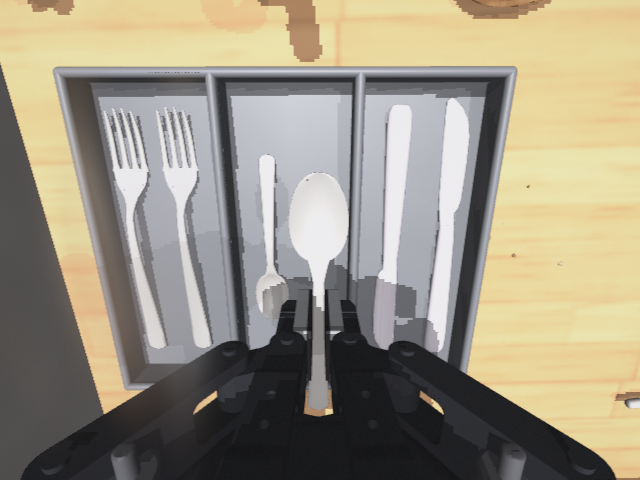

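Teaspoon_a lies at px (267,155)–(272,318) in the middle section. The held teaspoon_b is over the free right half, so I'll lower it.

Call:
{"method": "advance", "body": {"rows": [[[-0.001,-0.002,0.04,0,0,0],[-0.001,-0.002,0.07,0,0,0],[-0.001,-0.002,0.087,0,0,0],[-0.001,-0.002,0.097,0,0,0],[-0.001,-0.002,0.097,0,0,0],[-0.001,-0.002,0.097,0,0,0]]]}}

```text
time: 23.2
tool_pos: [0.4831, 0.1512, 0.0212]
ee_rot: [[1.0, -0.03, 0.002], [-0.03, -1.0, 0.0], [0.002, -0.0, -1.0]]
force: [0.0, -0.2, 0.3]
width: 0.0048
grasp_force: 58.8
```

Call:
{"method": "advance", "body": {"rows": [[[0,0,0,0,0,0],[0,0,0,0,0,0],[0,0,0,0,0,0]]], "finger_gap": 0.018}}

```text
time: 23.58
tool_pos: [0.4824, 0.1513, 0.0206]
ee_rot: [[1.0, -0.03, 0.0], [-0.03, -1.0, 0.0], [0.0, -0.0, -1.0]]
force: [-0.2, -0.7, -0.1]
width: 0.018
grasp_force: 0.0
```

Call:
{"method": "advance", "body": {"rows": [[[0,0,-0.02,0,0,0],[0,0,-0.06,0,0,0],[0,0,-0.12,0,0,0],[0,0,-0.15,0,0,0],[0,0,-0.15,0,0,0]]]}}

```text
time: 24.2
tool_pos: [0.4842, 0.1514, 0.1734]
ee_rot: [[1.0, -0.03, 0.006], [-0.03, -1.0, 0.0], [0.006, -0.001, -1.0]]
force: [-0.6, 0.5, -0.9]
width: 0.0183
grasp_force: 0.0
```

Call:
{"method": "advance", "body": {"rows": [[[0,0.06,0,0,0,0],[0,0.12,0,0,0,0],[-0.02,0.18,0,0,0,0],[-0.05,0.23,0,0,0,0],[-0.1,0.28,0,0,0,0],[-0.14,0.33,0,0,0,0],[-0.14,0.35,0,0,0,0],[-0.14,0.35,0,0,0,0]]]}}

```text
time: 25.2
tool_pos: [0.3306, -0.1954, 0.1693]
ee_rot: [[0.999, -0.034, -0.001], [-0.034, -0.999, 0.001], [-0.001, -0.001, -1.0]]
force: [1.0, 0.4, -0.4]
width: 0.018
grasp_force: 0.0
```

```bash
python3 -c "
from h import *
p,_=manip.grab_frame('top');cv2.imwrite('pics/tend.png',p);w,_=manip.grab_frame('wrist')"
```

```text
(no output)
```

View pics/tend.png

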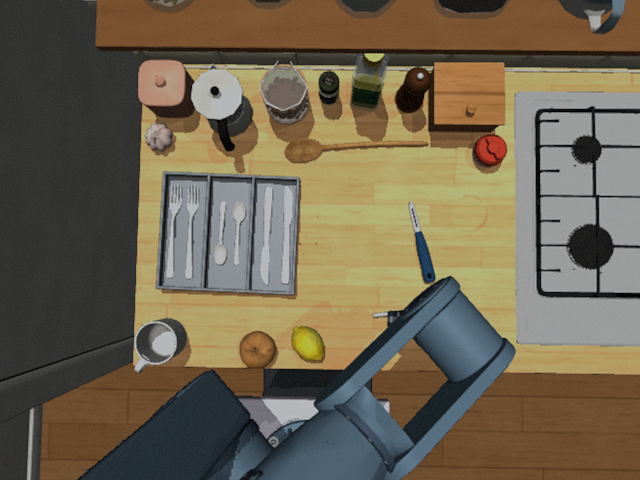

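The final top view shows two forks at px (175–192, 230), two teaspoons at (220–240, 232) and two knives at (265–288, 235), all lying flat along their sections. The peeler, wooden spoon and lighter tip are where they were, and the arm touches nothing.

```bash
python3 -c "
from plant import manip
print(manip.sign_off())"
```

```text
the job is handed in; nothing more can be done
None
```

The fork, the table knife and both teaspoons are in their tray sections, the other items were left where they lay, and the job was handed in at about 25 s of the 88 s allowed.

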